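# Pack a shelf board level on two uneven bearers and weight it

### The job

Set the small shelf board up level on the two bearers screwed to the bench: put the thin packer flat on the middle of the tall bearer and the thick packer flat on the middle of the short bearer, each lying lengthwise with its bearer, and then lay the board across both packers, centred between the bearers and square to them. Last, stand the jam jar upright on the middle of the board as a weight. Leave the third packer, of middling thickness, where it lies.

Things in the scene. Friction and masses are not known exactly. Their poses are not given: they have to be found in the camera images.
- tall_bearer: The taller wooden bearer screwed down to the bench: a block 80 mm long, 50 mm wide and 50 mm high, with two flush screw heads in its flat top. Origin at the centre of its underside, on the bench top; x along its 80 mm length, y across its 50 mm width, z up. The two bearers stand parallel and side by side, 120 mm apart centre to centre along y; which of them is on the left varies. 
- short_bearer: The shorter wooden bearer screwed down to the bench: a block 80 mm long, 50 mm wide and 30 mm high, with two flush screw heads in its flat top. Origin at the centre of its underside, on the bench top; x along its 80 mm length, y across its 50 mm width, z up. The two bearers stand parallel and side by side, 120 mm apart centre to centre along y; which of them is on the left varies. 
- thin_packer_c (a point): The thinnest, longest rectangular wooden packer, 76 mm long, 40 mm wide, 12 mm thick, lying flat (pale wood) on the bench or on the 2 mm steel sheet that covers the right part of the bench. The point is its centre, half-way up. Its x axis runs along its length, y across its 40 mm width, z up. 30 g. It goes on the tall bearer.
- thick_packer_c (a point): The thickest, shortest rectangular wooden packer, 60 mm long, 40 mm wide, 32 mm thick, lying flat (pale wood) on the bench or on the 2 mm steel sheet that covers the right part of the bench. The point is its centre, half-way up. Its x axis runs along its length, y across its 40 mm width, z up. 60 g. It goes on the short bearer.
- middling_packer_c (a point): The middling rectangular wooden packer, 68 mm long, 40 mm wide, 22 mm thick, lying flat (pale wood) on the bench or on the 2 mm steel sheet that covers the right part of the bench. The point is its centre, half-way up. Its x axis runs along its length, y across its 40 mm width, z up. 50 g. It is not needed and stays where it is.
- shelf_board_c (a point): The shelf board: a loose brown wooden board 200 mm long, 60 mm wide, 15 mm thick, 150 g, lying flat on the bench. The point is its centre, half-way up. y along its length, x across its 60 mm width, z up. Lying right on the packers its long side runs along the line from bearer to bearer and its underside is 62 mm above the bench.
- jam_jar_c (a point): A closed clear jam jar with a white lid, 97 mm high, about 60 mm in diameter at the body and 64 mm at the lid (the top 11 mm), about 360 g, standing upright on the bench or on the 2 mm steel sheet on its right part. The point is on its axis, half-way up (48.5 mm above its foot); z up.

How it is judged (in metres and radians):
On the way, in this order (a step that is already met when the one before it is completed fails the run):
1. the thin packer lies on the tall bearer and the thick packer on the short bearer (horizontal distance between thin_packer_c and tall_bearer below 0.015 m and z of thin_packer_c in the frame of tall_bearer between 0.052 and 0.06 m and angle between the x axis of thin_packer_c and the x axis of tall_bearer, either way round below 0.2 rad and angle between each of thin_packer_c, thick_packer_c's own z axis and vertical below 0.06 rad and horizontal distance between thick_packer_c and short_bearer below 0.015 m and z of thick_packer_c in the frame of short_bearer between 0.042 and 0.05 m and angle between the x axis of thick_packer_c and the x axis of short_bearer, either way round below 0.2 rad), for 0.2 s.
2. the board lies level on both packers (all of step 1 and horizontal distance between shelf_board_c and tall_bearer below 0.075 m and horizontal distance between shelf_board_c and short_bearer below 0.075 m and x of shelf_board_c in the frame of tall_bearer between -0.015 and 0.015 m and angle between the y axis of shelf_board_c and the y axis of tall_bearer, either way round below 0.15 rad and angle between shelf_board_c's own z axis and vertical below 0.03 rad and z of shelf_board_c in the frame of tall_bearer between 0.0655 and 0.0735 m), for 0.2 s.
At the end, for the whole second after the job is handed in: Thin packer flat on the tall bearer, thick on the short one (each within 15 mm of centre, 11 deg of lengthwise); board on both packers, within 15 mm of midway between the bearers, 8 deg of square, 1.7 deg of level; jar upright on the board within 15 mm of its centre; all at rest (all of step 2 and horizontal distance between jam_jar_c and shelf_board_c below 0.015 m and z of jam_jar_c in the frame of tall_bearer between 0.1205 and 0.1305 m and angle between jam_jar_c's own z axis and vertical below 0.06 rad and linear speed of each of thin_packer, thick_packer, shelf_board, jam_jar below 0.01 m/s); the robot touches nothing.
It fails at once if the middling packer is shifted (by more than 20 mm) (distance of middling_packer_c from where it was at the start of the episode above 0.02 m).
It also fails if it takes over 99 s, if anything falls off the work surface, if the arm or the gripper's body presses on something with over 40 N, if the wrist force passes 120 N, or if a joint passes its speed limit or range.

### The arm

A 6-joint arm with a two-finger parallel gripper is mounted at the origin on a cart in front of the work surface, level with it; the furniture and walls round the work are solid. World frame = base frame: x ahead of the robot, y to its left, z up, the work surface at z = 0. Lengths are in m, angles in degrees, forces in N, time in s.
With the tool pointing down it reaches from about 0.4 to 0.825 m from the base axis. Payload 7 kg.
Tool frame: the origin (TCP) lies at the very end of the fingers, on their centre line; the grasp point (between the pads) lies 19 mm behind it (r.hold_point_z is the distance from the TCP to the grasp point, in m); x points along the fingers, y is the direction in which the jaws open and shut, and the axes are right-handed (so a half turn about x gives the same grasp; the last joint's range is limited). The gripper opens to 88 mm and grips with 3 to 60 N. Pads are 19 mm wide; open, the fingers measure 130 mm over their backs; the gripper's body (78 mm by 193 mm) begins 47 mm behind the grasp point.
Start: joints at [-54.253, 20.546, 0.682, 0, -70.136, -16.507], TCP at [0.222, -0.637, 0.227] pointing down, gripper open.
Joint ranges: [-176.03, 176.03], [-82.01, 121.73], [-58.28, 71.71], [-173.87, 95.51], [-174.79, -0.11], [-173.66, 173.66]. Speed limits (degrees/s): [136.94, 136.94, 172.46, 180, 180, 180].

### API

Orientations are given as [roll, pitch, yaw] about the fixed x, y, z axes, in that order (R = Rz(yaw) Ry(pitch) Rx(roll)).
In Python, from plant import r gives the robot as it stands. The module is installed in compiled form; this text tells all that it offers.
- The arm moves only by the shell command python3 -m creep 'ROWS' [FORCE]. ROWS is JSON, a list of rows, each a list of 7 numbers: the turn, a rotation vector about the tool's x, y, z in rad, then the shift along the tool's x, y, z in cm, then the opening in per cent of the stroke, from 0 (shut) to 100 (fully open). In form: [[rx, ry, rz, x, y, z, fingers], ...]. A call has 1 to 8 rows; each row shifts and turns the commanded pose from where the row before left it, along the tool's axes as they then stand; what a row does not reach is not made up. A row lasts 1/10 s, in which the tool goes at most 50 mm and 8.59 degrees, less where a joint would pass 70% of its speed; a pose out of reach is approached as far as the arm can. A call is refused whole if a number of a shift passes 5 or a number of a turn 0.15, either way. A call with a gripper value outside its range is refused whole. The fingers move at their own pace and stop on an object; FORCE is the grip in N (left out, the last holds). Time passes only in rows, so rows that do not move let the fingers close. It gives the time, the measured TCP pose, the force and the opening at its end, in the units of the state.
- r.get_state(): the state, without advancing time (a new reading comes with each control period).
- r.capture(name): name is "side" or "top"; returns (picture, depth): 400x640x3 uint8, blue, green, red; 400x640 float32, m along the optical axis (not along the pixel's ray), 0 where there is no reading.
- r.camera_info(name): a dict with "fovy" (degrees; the focal length in pixels is half the picture's height over the tangent of half this angle, whatever the lens; pixels are square), "cx", "cy" (the principal point, pixels), "dist_coeffs" ([k1, k2, p1, p2, k3] as OpenCV has them; the pictures are not rectified), "camera_from_world" (4x4, takes a point from world to camera coordinates). Camera axes: x right, y down, z forward; pixel columns grow to the right and rows downward; lengths in m; the calibration is good to about 2 mm. A picture is of the moment at which its call begins. camera_info takes no time and is no camera call.
- r.close_job(): hands the job in, once; it reports no verdict.
Trained networks look in the newest picture that a camera, given by its name, has taken for a name from the list of things; names that differ only in an ending like _2 or _b are one class to them, and where a whole thing is asked for, a point or a joint stands for the part that bears it (a point fixed in the world has none). Each returns a list of dicts, best first, with "score" (0 to 1); they miss things now and then, are a little off and sometimes report something else, mostly with a low value. They report only what shows in the picture. A call takes as long as a camera call.
- r.look_for(query, camera): "rect" ([left, top, right, bottom] in pixels, round what is visible of it).
- r.masks_of(query, camera): "pixels" (400x640 bool, what is visible of it) and "rect" ([left, top, right, bottom] in pixels, round what is visible of it).
The state is a dict: "time_s": time; "joints": joint angles; "qd": joint speeds; "joint_torque": joint torques, N m; "tcp_pos": TCP position; "eef_rot": TCP orientation; "contact_force": force on the tool from outside, world axes, zero at the start; "moment": the same for the moment, N m; "gripper_width": finger opening in m.
Only numpy, scipy, OpenCV 4.12 (cv2) and the standard library are available. Lean on these libraries where they do the work, as an engineer would, in place of code of your own. Each camera call takes 0.05 s, during which the arm holds its last target. There are 200 camera calls.

## Working session

There is one attempt and no reset: what is moved stays moved. The work goes in short steps, Python scripts to look and compute and a shell command to move; the robot and the scene stay as the last step left them, time stands still between calls to the robot, and variables do not carry over. Pictures are saved under pics/ and viewed, about 12 in all and at most 16, crops included, and the job is handed in when it is done.

```bash
mkdir -p pics
python3 - <<'E'
from plant import r
import cv2
s=r.get_state(); print(s['time_s'],s['tcp_pos'],s['eef_rot'],s['gripper_width'])
for n in('top','side'):
    p,d=r.capture(n); cv2.imwrite(f'pics/{n}0.png',p)
    i=r.camera_info(n); print(n,i)
E
```

```text
0.0 [ 0.22224412 -0.63683866  0.22562615] [ 93.73512499  89.90548357 112.96768344] 0.08760915816364807
top {'fovy': 51.61413374709354, 'cx': 322.9129359359401, 'cy': 203.9165163167027, 'dist_coeffs': array([0.01881744, 0.        , 0.        , 0.        , 0.        ]), 'camera_from_world': array([[-0.01343603, -0.99954367,  0.0270541 , -0.10814647],
       [-0.98714872,  0.00895087, -0.15955338,  0.56382796],
       [ 0.15923841, -0.02885019, -0.98681852,  0.86936041],
       [ 0.        ,  0.        ,  0.        ,  1.        ]])}
side {'fovy': 45.87513460482869, 'cx': 313.89203449984615, 'cy': 197.5522359399904, 'dist_coeffs': array([-0.11296436,  0.        ,  0.        ,  0.        ,  0.        ]), 'camera_from_world': array([[-0.99332001, -0.11536291, -0.00260137,  0.53646197],
       [-0.05089452,  0.45823162, -0.88737452,  0.15871573],
       [ 0.10356213, -0.88131446, -0.46104197,  1.10626039],
       [ 0.        ,  0.        ,  0.        ,  1.        ]])}
```

View pics/top0.png

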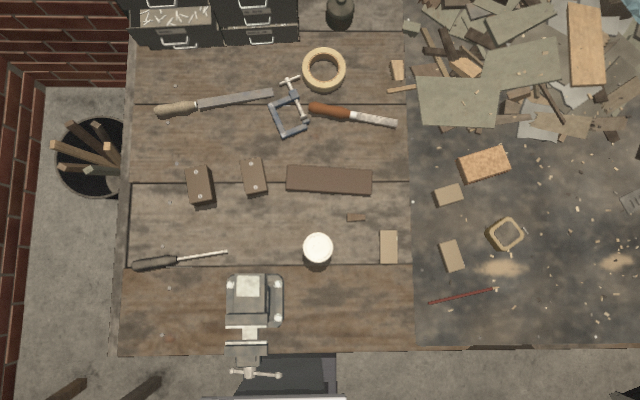

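View pics/side0.png

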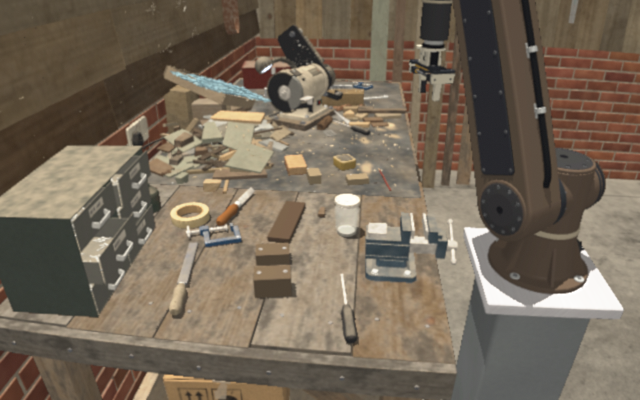

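The top view shows the two bearers at (200,185) and (254,176), the board at (329,180), the jar at (318,248), and three packers at (389,247), (448,194) and (452,256). The side view agrees. Next I'll measure them.

```bash
cat > h.py <<'E'
from plant import r
import numpy as np, cv2
def world(n,d,mask):
    i=r.camera_info(n); f=200/np.tan(np.radians(i['fovy']/2))
    K=np.array([[f,0,i['cx']],[0,f,i['cy']],[0,0,1]])
    v,u=np.nonzero(mask&(d>0))
    uv=cv2.undistortPoints(np.stack([u,v],1).astype(float)[:,None],K,i['dist_coeffs'])[:,0]
    z=d[v,u]; c=np.c_[uv*z[:,None],z]
    T=i['camera_from_world']; return (c-T[:3,3])@T[:3,:3], u, v
def rect(n,d,mask,tol=.006,zt=None):
    """top face: centre xy, top z, sizes, long-axis angle"""
    p,u,v=world(n,d,mask)
    if zt is None: zt=np.percentile(p[:,2],85)
    q=p[abs(p[:,2]-zt)<tol]
    c,s,a=cv2.minAreaRect((q[:,:2]*1000).astype(np.float32))
    b=cv2.boxPoints((c,s,a)); e=max(b[1]-b[0],b[2]-b[1],key=lambda x:np.hypot(*x))
    return np.round(np.array(c)/1000,4),round(float(np.median(q[:,2])),4),np.round(sorted(s)),round(float(np.degrees(np.arctan2(e[1],e[0])))%180,1),q[:,:2].mean(0).round(4)
def find(names,n='top',k=2):
    p,d=r.capture(n)
    for q in names:
        for m in r.masks_of(q,n)[:k]:
            if m['pixels'].sum()>20: print(n,q,round(m['score'],2),np.round(m['rect']),*rect(n,d,m['pixels']))
    return p,d
E
python3 - <<'E'
from h import *
find(['tall_bearer','short_bearer','thin_packer_c','thick_packer_c','middling_packer_c','shelf_board_c','jam_jar_c'],k=3)
E
```

```text
top tall_bearer 0.76 [186. 164. 219. 202.] [0.61   0.1612] 0.0506 [50. 80.] 11.7 [0.6094 0.1602]
top short_bearer 0.87 [243. 156. 268. 194.] [0.6339 0.0437] 0.0305 [50. 81.] 10.7 [0.6329 0.0435]
top thin_packer_c 0.71 [380. 231. 397. 264.] [ 0.4703 -0.2612] 0.0125 [40. 73.] 178.3 [ 0.4703 -0.2615]
top thick_packer_c 0.69 [428. 184. 462. 208.] [ 0.5853 -0.4001] 0.0347 [40. 59.] 106.3 [ 0.5845 -0.399 ]
top middling_packer_c 0.64 [434. 240. 464. 273.] [ 0.4476 -0.4023] 0.0245 [40. 68.] 16.3 [ 0.4473 -0.4014]
top shelf_board_c 0.63 [286. 164. 371. 197.] [ 0.6266 -0.1291] 0.0155 [ 61. 200.] 85.6 [ 0.6259 -0.1287]
top jam_jar_c 0.92 [302. 231. 334. 262.] [ 0.466  -0.0998] 0.0972 [60. 62.] 89.7 [ 0.4656 -0.0998]
```

```bash
cat > go.py <<'E'
import sys, numpy as np
from scipy.spatial.transform import Rotation as R
from plant import r
def plan(x,y,z,jaw):
    """jaw = direction of tool y in world, deg. Prints turn (tool axes), then shift in turned tool axes, cm"""
    s=r.get_state(); A=R.from_euler('xyz',s['eef_rot'],degrees=True)
    best=None
    for a in (jaw,jaw+180):
        t=np.radians(a); X=np.array([0,0,-1.]); Y=np.array([np.cos(t),np.sin(t),0]); B=R.from_matrix(np.c_[X,Y,np.cross(X,Y)])
        v=(A.inv()*B).as_rotvec()
        if best is None or abs(v[0])<abs(best[0][0]): best=(v,B)
    v,B=best; d=np.array([x,y,z])-s['tcp_pos']
    print('t',round(s['time_s'],2),'tcp',np.round(s['tcp_pos'],4),'q',np.round(s['joints']),'w',round(s['gripper_width'],4),'F',np.round(s['contact_force'],1))
    print('turn',v.round(3),'shift after turn, cm',(B.inv().apply(d)*100).round(2), 'tilt',A.apply([1,0,0]).round(3))
if __name__=='__main__': plan(*map(float,sys.argv[1:5]))
E
python3 go.py 0.4703 -0.2612 0.10 88.3
```

```text
t 0.5 tcp [ 0.2224 -0.6373  0.2265] q [-54.  21.   1.  -0. -70. -17.] w 0.0877 F [-0.3  0.2  0.2]
turn [ 0.365  0.    -0.   ] shift after turn, cm [12.65 38.33 23.66] tilt [ 0.  0. -1.]
```

```bash
python3 -m creep '[[0.122,0,0,0,0,0,100],[0.122,0,0,0,0,0,100],[0.121,0,0,0,0,0,100],[0,0,0,0,3.8,2.4,100],[0,0,0,0,3.8,2.4,100],[0,0,0,0,3.8,2.4,100],[0,0,0,0,3.8,2.4,100],[0,0,0,0,3.8,2.4,100]]' 
python3 -m creep '[[0,0,0,0,3.8,2.4,100],[0,0,0,0,3.8,2.4,100],[0,0,0,2,3.8,2.4,100],[0,0,0,3,3.8,2.4,100],[0,0,0,3,3.8,2.3,100],[0,0,0,3,0,0,100],[0,0,0,0,0,0,100]]'
python3 go.py 0.4703 -0.2612 0.003 88.3
```

```text
time_s: 1.3
tcp_pos: [0.3486, -0.4494, 0.2268]
eef_rot: [-33.1, 90.0, -34.8]
contact_force: [0.9, -0.4, 0.1]
gripper_width: 0.0877
time_s: 2.0
tcp_pos: [0.467, -0.2679, 0.1174]
eef_rot: [164.3, 89.6, 162.7]
contact_force: [-1.4, 0.3, 0.5]
gripper_width: 0.0874
t 2.0 tcp [ 0.467  -0.2679  0.1174] q [ -9.  14. -25.  -0. -52. -83.] w 0.0874 F [-1.4  0.3  0.5]
turn [ 0.002 -0.006 -0.002] shift after turn, cm [11.44  0.68  0.31] tilt [-0.006  0.002 -1.   ]
```

```bash
python3 -m creep '[[0,0,0,2,0.3,0,100],[0,0,0,2,0,0,100],[0,0,0,2,0,0,100],[0,0,0,0,0,0,100],[0,0,0,0,0,0,100]]'
python3 go.py 0.4703 -0.2612 0.003 88.3
```

```text
time_s: 2.5
tcp_pos: [0.4693, -0.2676, 0.0621]
eef_rot: [-42.1, 90.0, -43.8]
contact_force: [0.4, -0.3, 0.2]
gripper_width: 0.0877
t 2.5 tcp [ 0.4693 -0.2676  0.0621] q [ -9.  18. -28.   0. -44. -83.] w 0.0877 F [ 0.4 -0.3  0.2]
turn [-0.     0.001  0.001] shift after turn, cm [5.91 0.64 0.08] tilt [ 0.001 -0.001 -1.   ]
```

```bash
python3 -m creep '[[0,0,0,2,0.6,0.1,100],[0,0,0,2,0,0,100],[0,0,0,1,0,0,100],[0,0,0,0.9,0,0,100],[0,0,0,0,0,0,100],[0,0,0,0,0,0,100]]'
python3 -m creep '[[0,0,0,0,0,0,30],[0,0,0,0,0,0,20],[0,0,0,0,0,0,10],[0,0,0,0,0,0,10],[0,0,0,0,0,0,10],[0,0,0,0,0,0,10]]' 15
python3 go.py 0.61 0.1612 0.11 101.3
```

```text
time_s: 3.1
tcp_pos: [0.4708, -0.2611, 0.0025]
eef_rot: [-15.9, 89.9, -17.6]
contact_force: [-0.8, -0.3, -0.7]
gripper_width: 0.0874
time_s: 3.7
tcp_pos: [0.4701, -0.2607, 0.0018]
eef_rot: [163.5, 90.0, 161.9]
contact_force: [-0.4, 0.5, 0.1]
gripper_width: 0.0453
t 3.7 tcp [ 0.4701 -0.2607  0.0018] q [ -8.  22. -32.  -0. -36. -84.] w 0.0453 F [-0.4  0.5  0.1]
turn [-0.226 -0.    -0.   ] shift after turn, cm [-10.82  38.63  21.98] tilt [-0.  0. -1.]
```

```bash
python3 -m creep '[[0,0,0,0,0,0,10],[0,0,0,0,0,0,10],[0,0,0,0,0,0,10],[0,0,0,-1,0,0,10],[0,0,0,-3,0,0,10],[0,0,0,-4,0,0,10],[0,0,0,-4,0,0,10],[0,0,0,0,0,0,10]]'
python3 go.py 0.61 0.1612 0.12 101.3
```

```text
time_s: 4.5
tcp_pos: [0.4736, -0.2618, 0.1282]
eef_rot: [-15.0, 89.4, -16.7]
contact_force: [1.2, -0.0, -1.5]
gripper_width: 0.0397
t 4.5 tcp [ 0.4736 -0.2618  0.1282] q [ -8.  13. -24.   0. -52. -84.] w 0.0397 F [ 1.2 -0.  -1.5]
turn [-0.225  0.009  0.004] shift after turn, cm [ 0.82 38.81 21.67] tilt [ 0.01  -0.003 -1.   ]
```

```bash
python3 -m creep '[[-0.113,0,0,0,0,0,10],[-0.113,0,0,0,0,0,10],[0,0,0,0,3.86,2.18,10],[0,0,0,0,3.86,2.18,10],[0,0,0,0,3.86,2.18,10],[0,0,0,0,3.86,2.18,10],[0,0,0,0,3.86,2.18,10],[0,0,0,0,3.86,2.18,10]]'
python3 -m creep '[[0,0,0,0,3.86,2.18,10],[0,0,0,0,3.86,2.18,10],[0,0,0,0,3.86,2.18,10],[0,0,0,0,3.86,2.18,10],[0,0,0,0,0,0,10],[0,0,0,0,0,0,10],[0,0,0,0,0,0,10]]'
python3 go.py 0.61 0.1612 0.053 101.3
```

```text
time_s: 5.3
tcp_pos: [0.5533, -0.0062, 0.1223]
eef_rot: [7.2, 90.0, 18.5]
contact_force: [0.4, -0.1, -0.3]
gripper_width: 0.0397
time_s: 6.0
tcp_pos: [0.608, 0.1599, 0.1218]
eef_rot: [-169.1, 90.0, -157.8]
contact_force: [-0.0, -1.4, -0.9]
gripper_width: 0.04
t 6.0 tcp [0.608  0.1599 0.1218] q [  32.   21.  -13.   -0.  -56. -111.] w 0.04 F [-0.  -1.4 -0.9]
turn [-0.001 -0.001  0.   ] shift after turn, cm [6.88 0.09 0.23] tilt [-0.001 -0.    -1.   ]
```

```bash
python3 -m creep '[[0,0,0,2,0.1,0.2,10],[0,0,0,2,0,0,10],[0,0,0,1.5,0,0,10],[0,0,0,0.7,0,0,10],[0,0,0,0.3,0,0,10],[0,0,0,0.1,0,0,10],[0,0,0,0,0,0,10]]'
python3 go.py 0.61 0.1612 0.053 101.3
```

```text
time_s: 6.7
tcp_pos: [0.6107, 0.1618, 0.0566]
eef_rot: [13.9, 89.9, 25.2]
contact_force: [0.3, 0.4, -0.4]
gripper_width: 0.0399
t 6.7 tcp [0.6107 0.1618 0.0566] q [  33.   25.  -17.    0.  -48. -111.] w 0.0399 F [ 0.3  0.4 -0.4]
turn [-0.001  0.001 -0.   ] shift after turn, cm [ 0.36 -0.04 -0.08] tilt [ 0.001  0.    -1.   ]
```

```bash
python3 -m creep '[[0,0,0,0.15,0,-0.05,10],[0,0,0,0.15,0,0,10],[0,0,0,0.05,0,0,10],[0,0,0,0,0,0,10],[0,0,0,0,0,0,10]]'
python3 go.py 0.61 0.1612 0.053 101.3
```

```text
time_s: 7.2
tcp_pos: [0.6098, 0.1617, 0.0524]
eef_rot: [18.7, 90.0, 30.0]
contact_force: [-0.1, 0.3, -0.8]
gripper_width: 0.0399
t 7.2 tcp [0.6098 0.1617 0.0524] q [  33.   25.  -17.    0.  -48. -111.] w 0.0399 F [-0.1  0.3 -0.8]
turn [-0.  0. -0.] shift after turn, cm [-0.06 -0.06  0.01] tilt [ 0.  0. -1.]
```

Open, rise, and go for the thick packer.

```bash
python3 -m creep '[[0,0,0,0,0,0,40],[0,0,0,0,0,0,70],[0,0,0,0,0,0,70],[0,0,0,0,0,0,70],[0,0,0,-1,0,0,80],[0,0,0,-4,0,0,100],[0,0,0,-4,0,0,100],[0,0,0,0,0,0,100]]'
python3 go.py 0.5853 -0.4001 0.14 16.3
```

```text
time_s: 8.0
tcp_pos: [0.6133, 0.163, 0.1495]
eef_rot: [10.5, 89.4, 21.9]
contact_force: [-0.2, 0.4, 0.7]
gripper_width: 0.0855
t 8.0 tcp [0.6133 0.163  0.1495] q [  33.   20.  -11.    0.  -59. -111.] w 0.0855 F [-0.2  0.4  0.7]
turn [ 1.484  0.007 -0.009] shift after turn, cm [  0.95 -18.49  53.27] tilt [ 0.01   0.004 -1.   ]
```

```bash
python3 -m creep '[[0,0,0,0,-4.55,-1.15,100],[0,0,0,0,-4.55,-1.15,100],[0,0,0,0,-4.55,-1.15,100],[0,0,0,0,-4.55,-1.15,100],[0,0,0,0,-4.55,-1.15,100],[0,0,0,0,-4.55,-1.15,100],[0,0,0,0,-4.55,-1.15,100],[0,0,0,0,-4.55,-1.15,100]]'
python3 -m creep '[[0,0,0,0,-4.55,-1.15,100],[0,0,0,0,-4.55,-1.15,100],[0,0,0,0,-4.55,-1.15,100],[0,0,0,0,-4.55,-1.15,100],[0.148,0,0,0,0,0,100],[0.148,0,0,0,0,0,100],[0.148,0,0,0,0,0,100],[0.148,0,0,0,0,0,100]]'
python3 -m creep '[[0.148,0,0,0,0,0,100],[0.148,0,0,0,0,0,100],[0.148,0,0,0,0,0,100],[0.148,0,0,0,0,0,100],[0.148,0,0,0,0,0,100],[0.148,0,0,0,0,0,100],[0,0,0,0,0,0,100],[0,0,0,0,0,0,100]]'
python3 go.py 0.5853 -0.4001 0.012 16.3
python3 - <<'E'
from h import *
find(['thin_packer_c'])
E
```

```text
time_s: 8.8
tcp_pos: [0.5906, -0.2152, 0.1433]
eef_rot: [-20.2, 89.9, -8.9]
contact_force: [1.0, 0.7, -0.1]
gripper_width: 0.0876
time_s: 9.6
tcp_pos: [0.5811, -0.4011, 0.1429]
eef_rot: [-6.8, 90.0, -29.8]
contact_force: [0.0, 1.1, 0.1]
gripper_width: 0.0876
time_s: 10.4
tcp_pos: [0.5812, -0.4008, 0.1428]
eef_rot: [46.8, 90.0, -26.5]
contact_force: [-0.0, -0.5, 0.6]
gripper_width: 0.0875
t 10.4 tcp [ 0.5812 -0.4008  0.1428] q [ -19.   27.   -1.    0.  -62. -144.] w 0.0875 F [-0.  -0.5  0.6]
turn [ 0.008  0.    -0.   ] shift after turn, cm [13.08  0.41  0.05] tilt [ 0. -0. -1.]
top thin_packer_c 0.56 [187. 167. 213. 202.] [0.6095 0.1608] 0.0626 [40. 74.] 10.2 [0.6092 0.1607]
```

```bash
python3 -m creep '[[0.008,0,0,3,0.4,0.1,100],[0,0,0,4,0,0,100],[0,0,0,3,0,0,100],[0,0,0,2,0,0,100],[0,0,0,1.1,0,0,100],[0,0,0,0,0,0,100],[0,0,0,0,0,0,100]]'
python3 -m creep '[[0,0,0,0,0,0,20],[0,0,0,0,0,0,10],[0,0,0,0,0,0,10],[0,0,0,0,0,0,10],[0,0,0,0,0,0,10],[0,0,0,0,0,0,10],[0,0,0,0,0,0,10],[0,0,0,0,0,0,10]]' 20
python3 go.py 0.6339 0.0437 0.12 101.3
```

```text
time_s: 11.2
tcp_pos: [0.5859, -0.4009, 0.0123]
eef_rot: [36.7, 89.9, -37.2]
contact_force: [0.5, -0.4, 1.1]
gripper_width: 0.0873
time_s: 12.0
tcp_pos: [0.5854, -0.4006, 0.0114]
eef_rot: [31.7, 90.0, -42.3]
contact_force: [0.8, -0.5, -0.5]
gripper_width: 0.0399
t 12.0 tcp [ 0.5854 -0.4006  0.0114] q [ -19.   34.   -8.    0.  -48. -145.] w 0.0399 F [ 0.8 -0.5 -0.5]
turn [-1.488  0.     0.   ] shift after turn, cm [-10.86  42.62  13.46] tilt [ 0. -0. -1.]
```

```bash
python3 -m creep '[[0,0,0,-1,0,0,10],[0,0,0,-3,0,0,10],[0,0,0,-4,0,0,10],[0,0,0,-3,0,0,10],[-0.149,0,0,0,0,0,10],[-0.149,0,0,0,0,0,10],[-0.149,0,0,0,0,0,10],[-0.149,0,0,0,0,0,10]]'
python3 -m creep '[[-0.149,0,0,0,0,0,10],[-0.149,0,0,0,0,0,10],[-0.149,0,0,0,0,0,10],[-0.149,0,0,0,0,0,10],[-0.149,0,0,0,0,0,10],[-0.147,0,0,0,0,0,10],[0,0,0,0,4.26,1.35,10],[0,0,0,0,4.26,1.35,10]]'
python3 -m creep '[[0,0,0,0,4.26,1.35,10],[0,0,0,0,4.26,1.35,10],[0,0,0,0,4.26,1.35,10],[0,0,0,0,4.26,1.35,10],[0,0,0,0,4.26,1.35,10],[0,0,0,0,4.26,1.35,10],[0,0,0,0,4.26,1.35,10],[0,0,0,0,4.26,1.35,10]]'
python3 -m creep '[[0,0,0,0,0,0,10],[0,0,0,0,0,0,10],[0,0,0,0,0,0,10]]'
python3 go.py 0.6339 0.0437 0.0395 101.3
```

```text
time_s: 12.8
tcp_pos: [0.5852, -0.4006, 0.1222]
eef_rot: [24.5, 90.0, -15.0]
contact_force: [0.1, -0.3, -1.1]
gripper_width: 0.0396
time_s: 13.6
tcp_pos: [0.5946, -0.3118, 0.1215]
eef_rot: [178.0, 90.0, -170.8]
contact_force: [1.4, 1.3, -0.8]
gripper_width: 0.0401
time_s: 14.4
tcp_pos: [0.6344, 0.0455, 0.1223]
eef_rot: [1.6, 90.0, 12.9]
contact_force: [0.9, -0.2, -0.5]
gripper_width: 0.0399
time_s: 14.7
tcp_pos: [0.6342, 0.043, 0.1216]
eef_rot: [-156.0, 90.0, -144.7]
contact_force: [-0.8, -1.0, -1.1]
gripper_width: 0.0399
t 14.7 tcp [0.6342 0.043  0.1216] q [  21.   22.  -12.    0.  -56. -100.] w 0.0399 F [-0.8 -1.  -1.1]
turn [-0.001 -0.     0.   ] shift after turn, cm [ 8.21  0.07 -0.01] tilt [-0. -0. -1.]
```

```bash
python3 -m creep '[[0,0,0,2.5,0,0,10],[0,0,0,2.5,0,0,10],[0,0,0,1.7,0,0,10],[0,0,0,0.7,0,0,10],[0,0,0,0.4,0,0,10],[0,0,0,0.2,0,0,10],[0,0,0,0.1,0,0,10],[0,0,0,0,0,0,10]]'
python3 go.py 0.6339 0.0437 0.0405 101.3
```

```text
time_s: 15.5
tcp_pos: [0.6348, 0.0436, 0.041]
eef_rot: [5.7, 89.9, 17.0]
contact_force: [0.1, 0.1, -0.5]
gripper_width: 0.0396
t 15.5 tcp [0.6348 0.0436 0.041 ] q [  21.   27.  -17.    0.  -47. -100.] w 0.0396 F [ 0.1  0.1 -0.5]
turn [-0.     0.001 -0.   ] shift after turn, cm [ 0.05  0.03 -0.09] tilt [ 0.001  0.    -1.   ]
```

```bash
python3 -m creep '[[0,0,0,0.1,0,0,10],[0,0,0,0,0,0,10],[0,0,0,0,0,0,50],[0,0,0,0,0,0,70],[0,0,0,0,0,0,70],[0,0,0,-2,0,0,80],[0,0,0,-4,0,0,100],[0,0,0,-4,0,0,100]]'
python3 go.py 0.6266 -0.1291 0.11 175.6
```

```text
time_s: 16.3
tcp_pos: [0.6338, 0.0434, 0.1398]
eef_rot: [-168.0, 89.9, -156.7]
contact_force: [0.6, 0.2, 0.2]
gripper_width: 0.0784
t 16.3 tcp [0.6338 0.0434 0.1398] q [  21.   21.  -11.    0.  -58. -100.] w 0.0784 F [0.6 0.2 0.2]
turn [-1.297e+00 -2.000e-03 -1.000e-03] shift after turn, cm [  2.98  -0.6  -17.25] tilt [-0.002 -0.001 -1.   ]
```

```bash
python3 -m creep '[[-0.144,0,0,0,0,0,100],[-0.144,0,0,0,0,0,100],[-0.144,0,0,0,0,0,100],[-0.144,0,0,0,0,0,100],[-0.144,0,0,0,0,0,100],[-0.144,0,0,0,0,0,100],[-0.144,0,0,0,0,0,100],[-0.144,0,0,0,0,0,100]]'
python3 -m creep '[[-0.145,0,0,0,0,0,100],[0,0,0,0,-0.1,-4.3,100],[0,0,0,0,-0.1,-4.3,100],[0,0,0,0,-0.2,-4.3,100],[0,0,0,2,-0.2,-4.3,100],[0,0,0,0,0,0,100],[0,0,0,0,0,0,100]]'
python3 go.py 0.6266 -0.1291 0.003 175.6;  python3 - <<'E'
from h import *
p,d=find(['thin_packer_c','thick_packer_c','shelf_board_c'])
cv2.imwrite('pics/a.png',cv2.resize(p[120:280,150:480],None,fx=2.4,fy=2.4))
E
```

```text
time_s: 17.1
tcp_pos: [0.6344, 0.0436, 0.1393]
eef_rot: [134.3, 90.0, -148.1]
contact_force: [0.6, 0.2, 0.4]
gripper_width: 0.0875
time_s: 17.8
tcp_pos: [0.6266, -0.1296, 0.1187]
eef_rot: [98.4, 89.9, -176.1]
contact_force: [-0.1, 0.0, 0.6]
gripper_width: 0.0879
t 17.8 tcp [ 0.6266 -0.1296  0.1187] q [  6.  22. -12.  -0. -56. -10.] w 0.0879 F [-0.1  0.   0.6]
turn [-0.002 -0.    -0.001] shift after turn, cm [11.57  0.    0.05] tilt [-0.001 -0.    -1.   ]
top thick_packer_c 0.98 [237. 157. 262. 190.] [0.6332 0.043 ] 0.0626 [39. 61.] 11.1 [0.6326 0.0424]
top shelf_board_c 0.72 [285. 168. 372. 196.] [ 0.6261 -0.1288] 0.0155 [ 60. 199.] 86.0 [ 0.629 -0.126]
```

View pics/a.png

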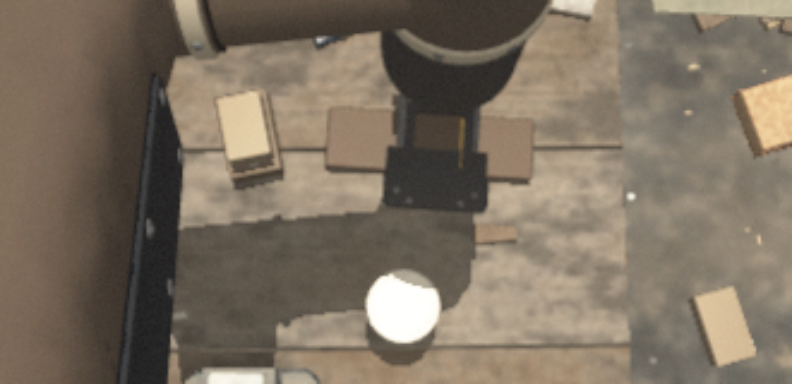

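The thick packer sits centred on the short bearer at crop (245,130). The gripper is over the board at (430,140), and the arm hides the tall bearer. I'll grasp the board now.

```bash
python3 -m creep '[[0,0,0,3,0,0,100],[0,0,0,4,0,0,100],[0,0,0,2.5,0,0,100],[0,0,0,1.5,0,0,100],[0,0,0,0.5,0,0,100],[0,0,0,0,0,0,100],[0,0,0,0,0,0,40],[0,0,0,0,0,0,40]]' 30
python3 -m creep '[[0,0,0,0,0,0,40],[0,0,0,0,0,0,40],[0,0,0,0,0,0,40],[0,0,0,0,0,0,40],[0,0,0,0,0,0,40]]' 30
python3 go.py 0.6218 0.1022 0.12 11.3
```

```text
time_s: 18.8
tcp_pos: [0.6282, -0.1283, 0.0058]
eef_rot: [-84.3, 89.9, 1.3]
contact_force: [0.1, -0.6, 0.5]
gripper_width: 0.0768
time_s: 19.3
tcp_pos: [0.6275, -0.1284, 0.005]
eef_rot: [-93.3, 89.9, -7.7]
contact_force: [-1.0, 0.2, 5.9]
gripper_width: 0.0596
t 19.3 tcp [ 0.6275 -0.1284  0.005 ] q [  6.  29. -18.   0. -43. -10.] w 0.0596 F [-1.   0.2  5.9]
turn [-0.274 -0.     0.001] shift after turn, cm [-11.5   -3.96  22.73] tilt [ 0.001 -0.    -1.   ]
```

```bash
python3 -m creep '[[0,0,0,-1,0,0,40],[0,0,0,-3,0,0,40],[0,0,0,-4,0,0,40],[0,0,0,-3.5,0,0,40],[-0.137,0,0,0,0,0,40],[-0.137,0,0,0,0,0,40],[0,0,0,0,-0.65,3.79,40],[0,0,0,0,-0.65,3.79,40]]'
python3 -m creep '[[0,0,0,0,-0.65,3.79,40],[0,0,0,0,-0.65,3.79,40],[0,0,0,0,-0.65,3.79,40],[0,0,0,0,-0.65,3.79,40],[0,0,0,0,0,0,40],[0,0,0,0,0,0,40],[0,0,0,0,0,0,40]]'
python3 go.py 0.6218 0.1022 0.067 11.3;  python3 - <<'E'
from h import *
p,d=find(['shelf_board_c'])
cv2.imwrite('pics/b.png',cv2.resize(p[100:280,130:430],None,fx=2.6,fy=2.6))
p,d=find(['shelf_board_c'],'side')
cv2.imwrite('pics/bs.png',cv2.resize(p[170:330,180:420],None,fx=3,fy=3))
E
```

```text
time_s: 20.1
tcp_pos: [0.6246, -0.0516, 0.1195]
eef_rot: [68.4, 90.0, 169.5]
contact_force: [0.4, -0.1, -0.6]
gripper_width: 0.0598
time_s: 20.8
tcp_pos: [0.6206, 0.1017, 0.1193]
eef_rot: [97.7, 90.0, -161.0]
contact_force: [-0.1, -0.5, -1.4]
gripper_width: 0.0592
t 20.8 tcp [0.6206 0.1017 0.1193] q [ 27.  21. -13.  -0. -56. -16.] w 0.0592 F [-0.1 -0.5 -1.4]
turn [-0.001 -0.    -0.001] shift after turn, cm [ 5.23 -0.13  0.02] tilt [-0.001 -0.    -1.   ]
top shelf_board_c 0.85 [168. 148. 269. 195.] [0.6189 0.1001] 0.1298 [ 61. 199.] 102.0 [0.6204 0.0882]
```

View pics/bs.png

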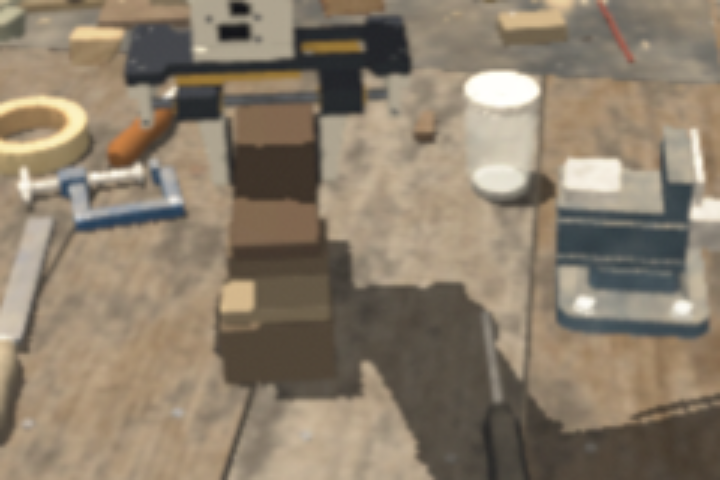

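The side crop shows the board held level above both packers, with the thin packer at (238,305). I'll lower it with a small sideways correction.

```bash
python3 -m creep '[[0,0,0,2,-0.3,0.2,40],[0,0,0,1.5,0,0,40],[0,0,0,0.8,0,0,40],[0,0,0,0.4,0,0,40],[0,0,0,0.2,0,0,40],[0,0,0,0.1,0,0,40],[0,0,0,0,0,0,40],[0,0,0,0,0,0,40]]'
python3 go.py 0.6218 0.1022 0.067 11.3
```

```text
time_s: 21.8
tcp_pos: [0.6237, 0.1049, 0.0699]
eef_rot: [-78.7, 89.9, 22.6]
contact_force: [-0.1, 0.7, -1.7]
gripper_width: 0.0599
t 21.8 tcp [0.6237 0.1049 0.0699] q [ 27.  24. -16.   0. -50. -16.] w 0.0599 F [-0.1  0.7 -1.7]
turn [-0.     0.     0.001] shift after turn, cm [ 0.29  0.24 -0.23] tilt [ 0.001  0.    -1.   ]
```

```bash
python3 -m creep '[[0,0,0,0.1,0,0,40],[0,0,0,0.1,0,0,40],[0,0,0,0.1,0,0,40],[0,0,0,0,0,0,40],[0,0,0,0,0,0,40]]'
python3 go.py 0.6218 0.1022 0.067 11.3
```

```text
time_s: 22.3
tcp_pos: [0.6235, 0.1049, 0.067]
eef_rot: [-96.2, 90.0, 5.1]
contact_force: [-3.7, 0.1, 5.3]
gripper_width: 0.06
t 22.3 tcp [0.6235 0.1049 0.067 ] q [ 27.  25. -16.   0. -49. -16.] w 0.06 F [-3.7  0.1  5.3]
turn [ 0. -0.  0.] shift after turn, cm [-0.    0.22 -0.23] tilt [ 0.  0. -1.]
```

Contact (5 N). Release and rise.

```bash
python3 -m creep '[[0,0,0,0,0,0,75],[0,0,0,0,0,0,90],[0,0,0,0,0,0,90],[0,0,0,0,0,0,90],[0,0,0,-2,0,0,90],[0,0,0,-4,0,0,100],[0,0,0,-4,0,0,100],[0,0,0,0,0,0,100]]'
python3 go.py 0.466 -0.0998 0.16 11.3
```

```text
time_s: 23.1
tcp_pos: [0.6268, 0.1058, 0.1727]
eef_rot: [-85.2, 89.4, 16.2]
contact_force: [1.6, 0.2, -0.3]
gripper_width: 0.0873
t 23.1 tcp [0.6268 0.1058 0.1727] q [ 27.  19.  -9.   0. -61. -16.] w 0.0873 F [ 1.6  0.2 -0.3]
turn [0.001 0.001 0.01 ] shift after turn, cm [  1.27  19.8  -17.01] tilt [ 0.01   0.003 -1.   ]
```

```bash
python3 -m creep '[[0,0,0,0,3.3,-2.83,100],[0,0,0,0,3.3,-2.83,100],[0,0,0,0,3.3,-2.83,100],[0,0,0,0,3.3,-2.83,100],[0,0,0,0,3.3,-2.83,100],[0,0,0,0,3.3,-2.83,100],[0,0,0,0,0,0,100],[0,0,0,0,0,0,100]]'
python3 go.py 0.466 -0.0998 0.04 11.3;  python3 - <<'E'
from h import *
p,d=find(['shelf_board_c','thin_packer_c','thick_packer_c','jam_jar_c'])
cv2.imwrite('pics/c.png',cv2.resize(p[100:340,130:430],None,fx=2.4,fy=2.4))
for m in r.masks_of('shelf_board_c','top')[:1]:
    q,_,_=world('top',d,m['pixels']); q=q[abs(q[:,2]-.077)<.008]
    print(np.linalg.lstsq(np.c_[q[:,:2],np.ones(len(q))],q[:,2],rcond=None)[0])
E
```

```text
time_s: 23.9
tcp_pos: [0.4623, -0.1011, 0.1667]
eef_rot: [-91.8, 89.9, 9.4]
contact_force: [0.2, -0.1, 1.0]
gripper_width: 0.0877
t 23.9 tcp [ 0.4623 -0.1011  0.1667] q [ 12.   4. -29.   0. -57.  -0.] w 0.0877 F [ 0.2 -0.1  1. ]
turn [-0.002 -0.     0.001] shift after turn, cm [12.67 -0.39  0.06] tilt [ 0.001  0.    -1.   ]
top shelf_board_c 0.92 [172. 155. 268. 198.] [0.6224 0.1036] 0.0775 [ 61. 199.] 101.2 [0.6214 0.1039]
top thin_packer_c 0.64 [193. 196. 208. 200.] [0.577  0.1542] 0.0627 [ 8. 32.] 98.1 [0.5769 0.1552]
[0.0106233  0.00305397 0.0704873 ]
```

View pics/c.png

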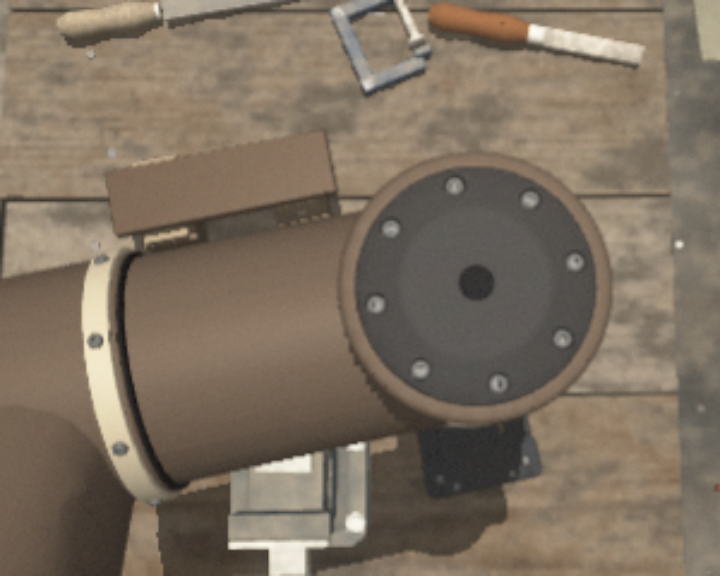

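The board is level across both packers at crop (220,180), square and about 1 mm off centre. The arm covers the jar. Descending onto the jar.

```bash
python3 -m creep '[[0,0,0,2,-0.4,0.1,100],[0,0,0,3,0,0,100],[0,0,0,0,0,0,100],[0,0,0,0,0,0,100]]'
python3 go.py 0.466 -0.0998 0.04 11.3;python3 - <<'E'
from h import *
p,d=r.capture('side')
cv2.imwrite('pics/d.png',cv2.resize(p[100:300,220:480],None,fx=2.8,fy=2.8))
E
```

```text
time_s: 24.6
tcp_pos: [0.4662, -0.0985, 0.1164]
eef_rot: [102.0, 89.9, -156.7]
contact_force: [0.8, 0.6, 0.5]
gripper_width: 0.0877
t 24.6 tcp [ 0.4662 -0.0985  0.1164] q [ 12.   8. -32.   0. -50.  -0.] w 0.0877 F [0.8 0.6 0.5]
turn [ 0.001 -0.    -0.002] shift after turn, cm [ 7.64  0.05 -0.12] tilt [-0.002 -0.001 -1.   ]
```

View pics/d.png

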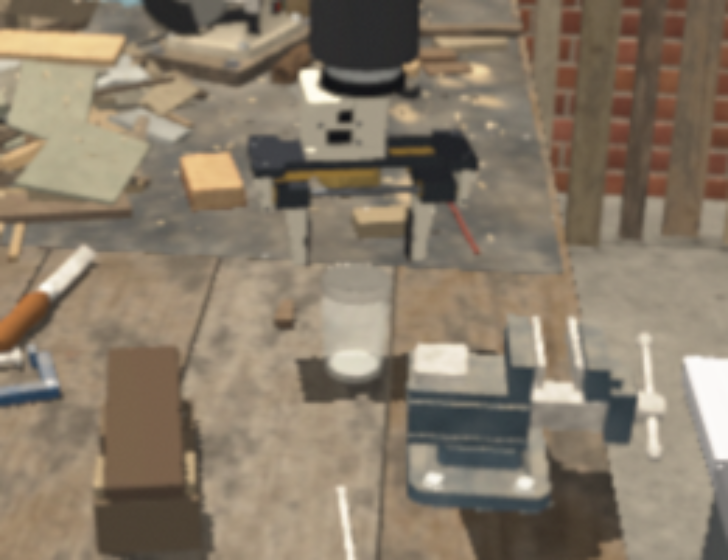

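The fingers at (300,235) and (418,235) straddle the jar at (357,320), and the vise is clear. Descend and grip.

```bash
python3 -m creep '[[0,0,0,2,0,-0.1,100],[0,0,0,2.5,0,0,100],[0,0,0,2,0,0,100],[0,0,0,0.7,0,0,100],[0,0,0,0,0,0,100],[0,0,0,0,0,0,100]]'
python3 -m creep '[[0,0,0,0,0,0,40],[0,0,0,0,0,0,40],[0,0,0,0,0,0,40],[0,0,0,0,0,0,40],[0,0,0,0,0,0,40],[0,0,0,0,0,0,40],[0,0,0,0,0,0,40]]' 30
python3 go.py 0.6224 0.1034 0.14 11.3
```

```text
time_s: 25.25
tcp_pos: [0.4674, -0.0995, 0.0455]
eef_rot: [-100.3, 89.9, 1.0]
contact_force: [0.3, -0.4, -0.5]
gripper_width: 0.0879
time_s: 25.95
tcp_pos: [0.4668, -0.0996, 0.0447]
eef_rot: [-105.4, 90.0, -4.1]
contact_force: [-1.0, 0.8, 5.2]
gripper_width: 0.0624
t 25.95 tcp [ 0.4668 -0.0996  0.0447] q [ 12.  14. -37.   0. -39.  -0.] w 0.0624 F [-1.   0.8  5.2]
turn [-0.    -0.     0.001] shift after turn, cm [ -9.53 -19.24  16.86] tilt [ 0.001 -0.    -1.   ]
```

```bash
python3 -m creep '[[0,0,0,0,0,0,40],[0,0,0,0,0,0,40],[0,0,0,-1,0,0,40],[0,0,0,-2,0,0,40],[0,0,0,-3,0,0,40],[0,0,0,-3,0,0,40],[0,0,0,-2.5,0,0,40],[0,0,0,0,0,0,40]]'
python3 go.py 0.6224 0.1034 0.16 11.3;python3 - <<'E'
from h import *
p,d=r.capture('side')
cv2.imwrite('pics/e.png',cv2.resize(p[60:300,220:480],None,fx=2.5,fy=2.5))
E
```

```text
time_s: 26.75
tcp_pos: [0.4681, -0.0996, 0.1628]
eef_rot: [-95.8, 89.7, 5.5]
contact_force: [0.7, 0.3, -2.6]
gripper_width: 0.0619
t 26.75 tcp [ 0.4681 -0.0996  0.1628] q [ 12.   5. -29.   0. -56.  -0.] w 0.0619 F [ 0.7  0.3 -2.6]
turn [ 0.    -0.001  0.006] shift after turn, cm [  0.28 -19.11  16.88] tilt [ 0.006  0.001 -1.   ]
```

View pics/e.png

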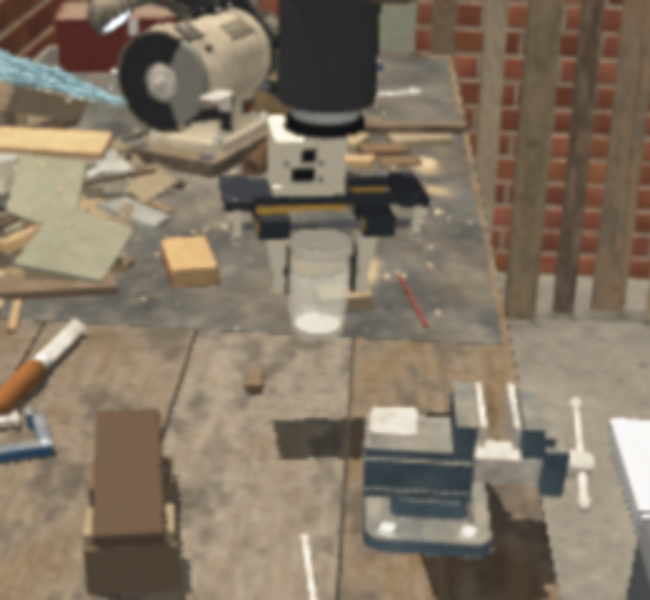

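The jar is held upright at (320,285). Now carry it over the board.

```bash
python3 -m creep '[[0,0,0,0,-2.73,2.41,40],[0,0,0,0,-2.73,2.41,40],[0,0,0,0,-2.73,2.41,40],[0,0,0,0,-2.73,2.41,40],[0,0,0,0,-2.73,2.41,40],[0,0,0,0,-2.73,2.41,40],[0,0,0,0,-2.73,2.41,40],[0,0,0,0,0,0,40]]'
python3 -m creep '[[0,0,0,0,0,0,40],[0,0,0,0,0,0,40]]'
python3 go.py 0.6224 0.1034 0.1215 11.3
```

```text
time_s: 27.6
tcp_pos: [0.6221, 0.1061, 0.1564]
eef_rot: [97.4, 89.9, -161.2]
contact_force: [-0.2, -1.0, -3.3]
gripper_width: 0.0621
time_s: 27.8
tcp_pos: [0.6195, 0.1026, 0.1577]
eef_rot: [96.6, 89.8, -162.1]
contact_force: [-0.1, -0.6, -3.5]
gripper_width: 0.0625
t 27.8 tcp [0.6195 0.1026 0.1577] q [ 27.  19. -11.  -0. -60. -16.] w 0.0625 F [-0.1 -0.6 -3.5]
turn [-0.001 -0.    -0.003] shift after turn, cm [ 3.62 -0.3   0.02] tilt [-0.003 -0.001 -1.   ]
```

```bash
python3 -m creep '[[0,0,0,1,-0.2,0,40],[0,0,0,1,0,0,40],[0,0,0,0.7,0,0,40],[0,0,0,0.4,0,0,40],[0,0,0,0.2,0,0,40],[0,0,0,0,0,0,40],[0,0,0,0,0,0,40]]'
python3 go.py 0.6224 0.1034 0.1215 11.3
```

```text
time_s: 28.5
tcp_pos: [0.623, 0.1036, 0.1266]
eef_rot: [-86.0, 90.0, 15.3]
contact_force: [-0.6, 0.1, -3.9]
gripper_width: 0.062
t 28.5 tcp [0.623  0.1036 0.1266] q [ 27.  21. -13.   0. -56. -16.] w 0.062 F [-0.6  0.1 -3.9]
turn [-0.     0.     0.001] shift after turn, cm [ 0.51  0.06 -0.01] tilt [ 0.001  0.    -1.   ]
```

```bash
python3 -m creep '[[0,0,0,0.2,0,0,40],[0,0,0,0.1,0,0,40],[0,0,0,0.1,0,0,40],[0,0,0,0,0,0,40],[0,0,0,0,0,0,40]]'
python3 go.py 0.6224 0.1034 0.1215 11.3
```

```text
time_s: 29.0
tcp_pos: [0.6227, 0.1036, 0.1223]
eef_rot: [102.3, 90.0, -156.4]
contact_force: [-0.6, 0.7, -4.0]
gripper_width: 0.0619
t 29.0 tcp [0.6227 0.1036 0.1223] q [ 27.  21. -13.  -0. -56. -16.] w 0.0619 F [-0.6  0.7 -4. ]
turn [-0. -0. -0.] shift after turn, cm [ 0.08  0.04 -0.01] tilt [-0. -0. -1.]
```

```bash
python3 -m creep '[[0,0,0,0.1,0,0,40],[0,0,0,0,0,0,40],[0,0,0,0,0,0,40]]'
python3 go.py 0.6224 0.1034 0.1215 11.3
```

```text
time_s: 29.3
tcp_pos: [0.623, 0.1036, 0.1217]
eef_rot: [-91.8, 90.0, 9.5]
contact_force: [-0.6, -1.5, 1.2]
gripper_width: 0.0619
t 29.3 tcp [0.623  0.1036 0.1217] q [ 27.  21. -13.   0. -56. -16.] w 0.0619 F [-0.6 -1.5  1.2]
turn [-0.    -0.     0.001] shift after turn, cm [ 0.02  0.06 -0.01] tilt [ 0.001  0.    -1.   ]
```

The weight has come off the wrist, so the jar is standing. Release gently, rise, and move aside.

```bash
python3 -m creep '[[0,0,0,0,0,0,80],[0,0,0,0,0,0,100],[0,0,0,0,0,0,100],[0,0,0,0,0,0,100],[0,0,0,0,0,0,100],[0,0,0,-1,0,0,100],[0,0,0,-2,0,0,100],[0,0,0,-3,0,0,100]]'
python3 -m creep '[[0,0,0,-3,0,0,100],[0,0,0,-3,0,0,100],[0,0,0,0,2,-4,100],[0,0,0,0,2,-4,100],[0,0,0,0,2,-4,100],[0,0,0,0,2,-4,100],[0,0,0,0,2,-4,100],[0,0,0,0,2,-4,100]]'
python3 -m creep '[[0,0,0,0,0,-4,100],[0,0,0,0,0,-4,100],[0,0,0,0,0,-4,100],[0,0,0,0,0,-4,100],[0,0,0,0,0,0,100],[0,0,0,0,0,0,100]]'
python3 - <<'E'
from h import *
p,d=find(['shelf_board_c','jam_jar_c','thin_packer_c','thick_packer_c','middling_packer_c'])
cv2.imwrite('pics/f.png',cv2.resize(p[100:280,130:480],None,fx=2.2,fy=2.2))
for m in r.masks_of('shelf_board_c','top')[:1]:
    q,_,_=world('top',d,m['pixels']); q=q[abs(q[:,2]-.077)<.008]; print(cv2.minAreaRect((q[:,:2]*1000).astype(np.float32)),
    np.linalg.lstsq(np.c_[q[:,:2],np.ones(len(q))],q[:,2],rcond=None)[0])
p,d=r.capture('side')
cv2.imwrite('pics/g.png',cv2.resize(p[130:330,200:430],None,fx=3,fy=3))
s=r.get_state();print(s['time_s'],s['tcp_pos'],s['contact_force'])
E
```

```text
time_s: 30.1
tcp_pos: [0.6219, 0.1032, 0.1811]
eef_rot: [100.8, 89.8, -157.9]
contact_force: [0.5, -0.4, 0.1]
gripper_width: 0.0877
time_s: 30.9
tcp_pos: [0.5515, -0.1569, 0.2425]
eef_rot: [-107.2, 89.9, -5.9]
contact_force: [1.0, -0.6, 0.7]
gripper_width: 0.0875
time_s: 31.5
tcp_pos: [0.5831, -0.3132, 0.2413]
eef_rot: [62.6, 90.0, 163.7]
contact_force: [-0.1, 0.8, 0.7]
gripper_width: 0.0876
top shelf_board_c 0.83 [175. 161. 242. 198.] [0.6168 0.1283] 0.0776 [ 59. 146.] 101.6 [0.6088 0.1505]
top jam_jar_c 0.65 [195. 144. 233. 185.] [0.6216 0.1017] 0.1742 [61. 62.] 24.1 [0.621  0.1019]
top jam_jar_c 0.55 [197. 194. 218. 203.] [0.5745 0.145 ] 0.0491 [10. 38.] 120.2 [0.5769 0.1402]
top thin_packer_c 0.7 [192. 195. 212. 201.] [0.5781 0.1531] 0.0626 [ 9. 36.] 100.4 [0.5779 0.152 ]
top middling_packer_c 0.63 [433. 237. 466. 276.] [ 0.4466 -0.4025] 0.0246 [40. 70.] 14.1 [ 0.4468 -0.4017]
((617.1857299804688, 128.4226837158203), (59.58291244506836, 145.63388061523438), 11.63448429107666) [0.01643386 0.00482807 0.0667199 ]
31.9 [ 0.58353175 -0.31142879  0.24175056] [-0.53763571 -0.33407411  0.0524826 ]
```

View pics/f.png

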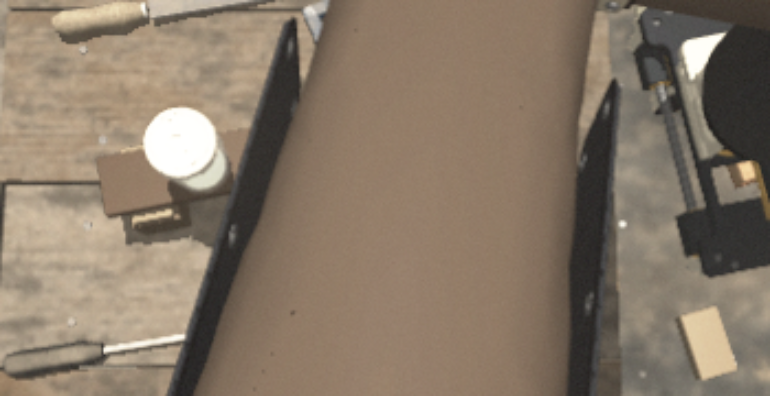

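View pics/g.png

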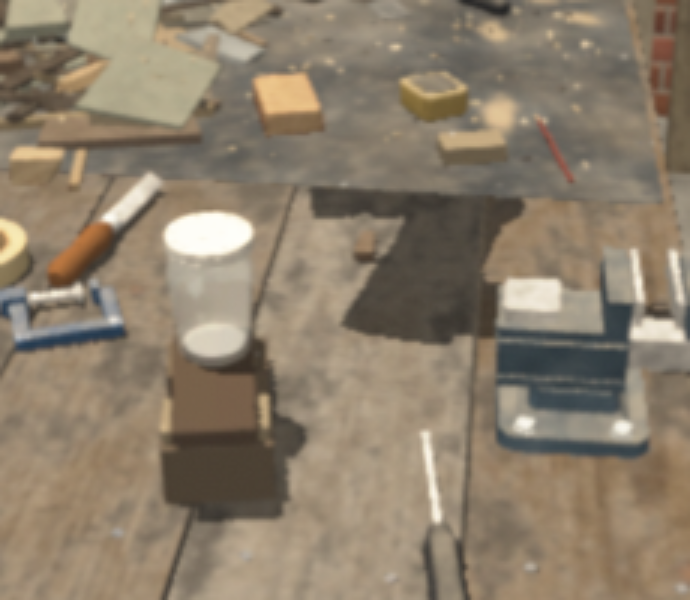

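The jar stands upright mid-board: lid at (180,145) in the top crop, and upright at (210,290) in the side crop. The board is on both packers, and the arm is clear. Handing in.

```bash
python3 -c "
from plant import r
print(r.close_job())"
```

```text
the job is handed in; nothing more can be done
None
```

I put the thin packer on the tall bearer and the thick packer on the short one. I laid the board across both, stood the jar on its middle, and handed the job in at about 32 s of the 99 s allowed.

My last measurements, with nothing failing or disagreeing:

| Item | Result |
|---|---|
| Thin packer | about 1 mm from the bearer's centre and 1° from lengthwise, measured before the board went on |
| Thick packer | about 1 mm from centre and under 1° from lengthwise, measured before the board went on |
| Board, before the jar went on | centre about 1 mm from midway, within 1° of square, level within 1°, top at 77.5 mm |
| Board, after the jar went on | height, level and direction unchanged; its centre could not be measured again because the arm and jar hid part of it |
| Jar | about 2 mm from the board's centre and looking upright, lid at 174 mm |
| Middling packer | moved about 1 mm at most, which is within measuring error |

After the board went on, the top view showed only a strip of the thin packer and none of the thick one. Their final state rests on the earlier measurements, the unchanged board and the last side picture. The gripper was well clear and empty at hand-in.

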